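Lock the lid on the filling chopper and start it

TASK

The filling chopper stands open. Pick up its lid, the one with the bar handle and two side lugs, lower it into the bowl's collar with the lugs going down the two notches, and twist it clockwise (seen from above) all the way to the stop so that the ramps pull it down tight on its seal. Then press the start button fully down and let it go, leaving the lid locked and the other things where they are.

Things in the scene. Friction and masses are not known exactly. Their poses are not given: they have to be found in the camera images.
- chopper: Filling chopper, fixed: blue plinth 200 mm (x) by 360 mm (y), 55 mm high; on it a steel bowl with a bayonet collar and, on the bowl's -y side, a motor housing 125 mm high with the start button on top. Origin: on the worktop under the bowl's axis; z up. At the stop the lid's bar lies along chopper's x axis (either way round).
- collar (a point): Centre of the collar's top face, on the bowl's axis, 168 mm above the worktop. The collar is a steel ring of 87 mm outer radius with an opening of 63.5 mm radius, cut by two opposite notches (see notch_a, notch_b) for the lid's lugs. The twist takes about 0.3 N m.
- notch_a (a point): Middle of one notch, at the collar's top face, 69 mm from its centre, 54.7 degrees anticlockwise (from above) of chopper's +x. A notch is 36 degrees wide, open out to 75 mm radius. Clockwise of it a ramp under the collar starts at its edge and drops 6 mm over 28 degrees (the first 2 mm are free play), then is level for 12 degrees to a stop. The other side is a plain wall.
- notch_b (a point): Middle of the opposite notch, the same in every way. From notch centres to the stop the lid turns 54.7 degrees clockwise and sinks 4 mm.
- seal (a joint): Sprung black rubber seal ring inside the collar, on which the lid's underside rests. 0 = up, top 150 mm above the worktop (a loosely laid lid sits there); grows in m as it is pushed down; about 0.004 with the lid locked (underside about 146 mm above the worktop). 5.5 N to start it, plus 1 N per mm.
- lid: Chopper lid, about 0.28 kg: aluminium disc, 60 mm radius, 12 mm thick; two round steel lugs 8 mm thick at +x and -x, axis 5 mm above the underside, reaching 71.5 mm radius; black bar handle along x over the middle, 100 mm long, 22 mm wide, 30 to 60 mm above the underside. Same after a half turn. Origin: centre of the underside, z up. Starts flat on the worktop.
- start (a joint): Start button's travel in m: 0 = up, 0.006 = fully down; springs back, about 5 N to press fully.
- start_top (a point): Centre of the start button's top face: a white round button of 36 mm diameter, facing up, 147 mm above the worktop when up, 185 mm from the bowl's axis on the chopper's -y side.
- pan_lid: Plain round steel pan lid with a small black knob and no lugs, 108 mm diameter, 40 mm high, lying on the worktop; not wanted. Origin: centre of the underside.
- bowl: Empty steel bowl, 170 mm rim diameter, 65 mm high; stays where it is. Origin: centre of the underside.
- jar: Glass jar with a metal cap, 60 mm diameter, 85 mm high; stays where it is. Origin: centre of the underside.
- scraper: Dough scraper lying flat: steel blade 75 by 130 mm and a round wooden handle 24 mm thick along y; stays where it is. Origin: on the worktop under its middle.
There are look-alikes about, which are no part of the job. Leave any orange look-alike of the lid alone.

How it is judged (in metres and radians):
On the way, in this order (a step that is already met when the one before it is completed fails the run):
1. the lid is locked: in the collar, twisted clockwise to within 0.13 rad of the stop, pulled down on the seal (z of lid in the frame of chopper between 0.142 and 0.1485 m and value of joint seal above 0.0022 m and horizontal distance between lid and collar below 0.006 m and angle between lid's own z axis and vertical below 0.06 rad and angle between the x axis of lid and the x axis of chopper, either way round below 0.13 rad), for 0.2 s.
2. the start button is pressed at least 4.8 mm down while the lid is locked (all of step 1 and value of joint start above 0.0048 m), for 0.05 s.
At the end, for the whole second after the job is handed in: The lid sits level (within 0.06 rad) and centred (within 6 mm) in the collar, its underside 142 to 148.5 mm above the worktop, the seal pushed down by more than 2.2 mm, its bar within 0.13 rad of the chopper's x axis (the stop), at rest, and the start button is up again (under 1.5 mm) (all of step 1 and value of joint start below 0.0015 m and linear speed of lid below 0.02 m/s); the robot touches nothing.
It fails at once if the pan lid is pushed more than 40 mm or tipped (distance of pan_lid from where it was at the start of the episode above 0.04 m or angle between pan_lid's own z axis and vertical above 0.5 rad).
It fails at once if the steel bowl is pushed more than 40 mm or tipped (distance of bowl from where it was at the start of the episode above 0.04 m or angle between bowl's own z axis and vertical above 0.5 rad).
It fails at once if the jar is pushed more than 40 mm or tipped (distance of jar from where it was at the start of the episode above 0.04 m or angle between jar's own z axis and vertical above 0.5 rad).
It fails at once if the dough scraper is pushed more than 40 mm or tipped (distance of scraper from where it was at the start of the episode above 0.04 m or angle between scraper's own z axis and vertical above 0.5 rad).
It also fails if it takes over 48 s, if anything falls off the work surface, if the arm or the gripper's body presses on something with over 40 N, if the wrist force passes 120 N, or if a joint passes its speed limit or range.

ROBOT

A 6-joint arm with a two-finger parallel gripper is mounted at the origin on the work surface. World frame = base frame: x ahead of the robot, y to its left, z up, the work surface at z = 0. Lengths are in m, angles in degrees, forces in N, time in s.
With the tool pointing down it reaches from about 0.35 to 0.85 m from the base axis. Payload 8.1 kg.
Tool frame: the origin (TCP) lies at the very end of the fingers, on their centre line; the grasp point (between the pads) lies 19 mm behind it (manip.grasp_offset is the distance from the TCP to the grasp point, in m); z points along the fingers, y is the line along which they close (so a half turn about z gives the same grasp; the last joint's range is limited). The gripper opens to 93 mm and grips with 3 to 60 N. Pads are 15 mm wide; open, the fingers measure 128 mm over their backs; the gripper's body (75 mm by 188 mm) begins 65 mm behind the grasp point.
Start: joints at [60.023, 7.471, 85.268, -0, 87.261, -4.893], TCP at [0.254, 0.543, 0.219] pointing down, gripper open.
Joint ranges: [-169.43, 169.43], [-51.17, 129.36], [1.28, 143.12], [-76.62, 256.62], [0, 156.53], [-152.29, 152.29]. Speed limits (degrees/s): [136.94, 136.94, 159.86, 180, 180, 180].

INTERFACE

Orientations are given as a 3x3 rotation matrix whose columns are the frame's x, y, z axes.
In Python, from bench import manip gives the robot as it stands. The module is installed in compiled form; this text tells all that it offers.
- The arm moves only by the tool move_arm, never from a script. Its argument "increments" is a list that holds one entry, the list of rows, each a list of 4 numbers: the shift along the tool's x, y, z in units of 30 mm (1.0 is 30 mm), then the turn about the tool's z in units of 6 degrees (1.0 is 6 degrees). A call has exactly 10 rows; each row shifts and turns the commanded pose from where the row before left it, along the tool's axes as they then stand; what a row does not reach is not made up. A row lasts 1/8 s, in which the tool goes at most 62.5 mm and 10.7 degrees, less where a joint would pass 70% of its speed; a pose out of reach is approached as far as the arm can. A call with a number of a shift or a turn outside -1 to 1 is refused whole. A call with a gripper value outside its range is refused whole. "claw" is the opening, from 0 (shut) to 1 (fully open), set as the call begins (left out, the last holds). The fingers move at their own pace and stop on an object; "newtons" is the grip in N (left out, the last holds). Time passes only in rows, so rows that do not move let the fingers close, or fill a call up. It gives the time, the measured TCP pose, the force, the opening and the grip force at its end, in the units of the state.
- manip.read_state(): the state, without advancing time (a new reading comes with each control period).
- manip.get_image(name): name is "side" or "top"; returns a dict with "image" (400x640x3 uint8, red, green, blue), "depth" (400x640 float32, m along the optical axis (not along the pixel's ray), 0 where there is no reading), "vfov" (degrees; the focal length in pixels is half the picture's height over the tangent of half this angle, whatever the lens; pixels are square), "cx", "cy" (the principal point, pixels), "dist_coeffs" ([k1, k2, p1, p2, k3] as OpenCV has them; the pictures are not rectified), "rvec" (rotation vector, rad) and "tvec" (3), from world to camera coordinates, as OpenCV has them. Camera axes: x right, y down, z forward; pixel columns grow to the right and rows downward; lengths in m; the calibration is good to about 2 mm. A picture is of the moment at which its call begins.
- manip.finish_job(): hands the job in; it is judged then, once.
Trained networks look in a picture, given as the dict that the camera call returned (one of the last four; its "shot" number tells which), for a name from the list of things; names that differ only in an ending like _2 or _b are one class to them, and where a whole thing is asked for, a point or a joint stands for the part that bears it (a point fixed in the world has none). Each returns a list of dicts, best first, with "score" (0 to 1); they miss things now and then, are a little off and sometimes report something else, mostly with a low value. They report only what shows in the picture. A call takes as long as a camera call. They do not tell look-alikes from the thing itself.
- manip.silhouettes(picture, name): "region" (400x640 bool, what is visible of it) and "box" ([left, top, width, height] in pixels, round what is visible of it).
- manip.pinpoint(picture, name): "xy" ([column, row] in pixels: a listed point, or the origin of a listed thing).
The state is a dict: "clock": time; "joint_pos": joint angles; "joint_vel": joint speeds; "tau": joint torques, N m; "tool_pos": TCP position; "tool_rot": TCP orientation; "contact_force": force on the tool from outside, world axes, zero at the start; "wrist_torque": the same for the moment, N m; "gripper_width": finger opening in m; "grasp_force": force on a finger pad.
Only numpy, scipy, OpenCV 4.12 (cv2) and the standard library are available. Lean on these libraries where they do the work, as an engineer would, in place of code of your own. Each camera call takes 0.05 s, during which the arm holds its last target. There are 200 camera calls.

## Working session

There is one attempt and no reset: what is moved stays moved. The work goes in short steps, Python scripts to look and compute and a tool call to move; the robot and the scene stay as the last step left them, time stands still between calls to the robot, and variables do not carry over. Pictures are saved under pics/ and viewed, at most 10 in all, crops included, and the job is handed in when it is done.

Besides the shell and the picture viewer there is one more tool, called after "Emit:" in YAML: its name, and indented under it one key for each argument. move_arm: Moves the arm, as the interface text tells. Shifts and turns lie within -1 to 1; 1 stands for 30 mm of shift or 6 degrees of turn. Its arguments: {"type":"object","properties":{"increments":{"type":"array"},"claw":{"type":"number"},"newtons":{"type":"number"}},"required":["increments"]}

```bash
mkdir -p pics
cat > h.py <<'E'
import numpy as np, cv2
from bench import manip
def cam(p):
    f=200/np.tan(np.radians(p["vfov"])/2)
    K=np.array([[f,0,p["cx"]],[0,f,p["cy"]],[0,0,1]]); R=cv2.Rodrigues(np.array(p["rvec"],float))[0]
    return K,np.array(p["dist_coeffs"],float),R,np.array(p["tvec"],float).ravel()
def rays(p,px):
    K,d,R,t=cam(p)
    u=cv2.undistortPoints(np.array(px,float).reshape(-1,1,2),K,d).reshape(-1,2)
    return np.c_[u,np.ones(len(u))],R,t
def atz(p,px,z):
    r,R,t=rays(p,px); o=-R.T@t; w=r@R
    return o+w*((z-o[2])/w[:,2])[:,None]
def deep(p,px):
    px=np.array(px).reshape(-1,2); r,R,t=rays(p,px); D=p["depth"][px[:,1].astype(int),px[:,0].astype(int)]
    return (r*D[:,None]-t)@R, D
def save(p,name,crop=None,s=1):
    im=p["image"][:,:,::-1]
    if crop: im=im[crop[1]:crop[3],crop[0]:crop[2]]
    cv2.imwrite("pics/"+name,cv2.resize(im,None,fx=s,fy=s,interpolation=cv2.INTER_CUBIC))
E
python3 - <<'E'
from h import *
np.set_printoptions(precision=4,suppress=True)
for c in("top","side"):
    p=manip.get_image(c); save(p,c+"0.png",s=1.25)
    print(c,-cam(p)[2].T@cam(p)[3])
    for n in("lid","chopper","collar","notch_a","start_top","pan_lid","bowl","jar","scraper"):
        for d in manip.pinpoint(p,n)[:4]: print(n,d["score"],np.round(d["xy"],1),atz(p,d["xy"],{"collar":.168,"notch_a":.168,"start_top":.147}.get(n,0))[0])
s=manip.read_state();print(s["tool_rot"],s["tool_pos"],s["gripper_width"],s["clock"])
E
```

```text
top [0.4635 0.0844 1.1177]
lid 0.9 [200.4 279.6] [0.3131 0.4313 0.    ]
lid 0.68 [263.3 237.9] [0.4339 0.2439 0.    ]
chopper 0.65 [375.7 217.6] [ 0.4893 -0.0918  0.    ]
chopper 0.53 [276.7 132.3] [0.753  0.2026 0.    ]
collar 0.93 [385.2 219. ] [ 0.4815 -0.0894  0.168 ]
notch_a 0.97 [367.3 196.8] [ 0.5386 -0.0453  0.168 ]
notch_a 0.76 [405.  233.9] [ 0.443  -0.1387  0.168 ]
start_top 0.46 [458.1 227.2] [ 0.4574 -0.2837  0.147 ]
start_top 0.27 [260.1 170.5] [0.6134 0.2309 0.147 ]
pan_lid 0.6 [257.9 174.3] [0.6247 0.2598 0.    ]
bowl 0.85 [343.8 119.8] [ 0.7891 -0.0027  0.    ]
jar 0.71 [194.2 237.9] [0.4362 0.4508 0.    ]
side [ 0.2838 -0.8619  0.9232]
lid 0.76 [278.1 218.4] [0.4454 0.2348 0.    ]
lid 0.71 [224.9 186.3] [0.3063 0.4421 0.    ]
chopper 0.64 [319.4 294.3] [ 0.4899 -0.0871  0.    ]
collar 0.69 [320.2 246.4] [ 0.4911 -0.0889  0.168 ]
notch_a 0.82 [304.  265.6] [ 0.4406 -0.1394  0.168 ]
notch_a 0.81 [331.6 229.5] [ 0.533  -0.0386  0.168 ]
start_top 0.72 [325.1 316.2] [ 0.4535 -0.2697  0.147 ]
pan_lid 0.85 [333.3 205.2] [0.6253 0.2543 0.    ]
pan_lid 0.56 [317.6 247.7] [0.5288 0.0798 0.    ]
bowl 0.62 [410.9 247. ] [0.7851 0.0151 0.    ]
jar 0.66 [269.  176.7] [0.4572 0.4599 0.    ]
scraper 0.69 [379.2 203.4] [ 0.7684  0.2263 -0.    ]
[[-0.9057  0.4239 -0.    ]
 [ 0.4239  0.9057 -0.    ]
 [ 0.     -0.     -1.    ]] [0.2543 0.5434 0.2186] 0.09305288293255747 1.0
```

View pics/top0.png

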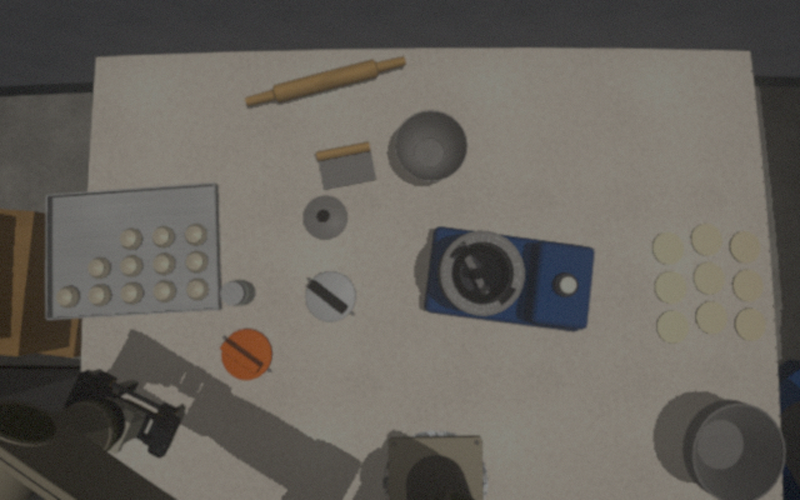

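View pics/side0.png

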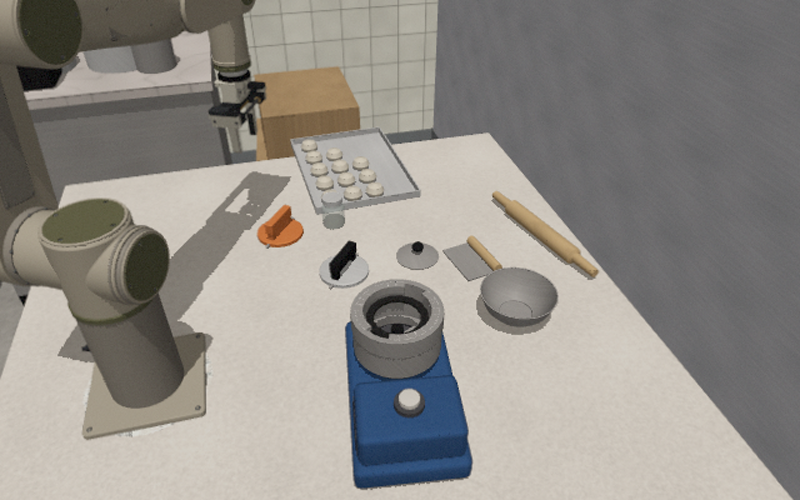

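The top view (640-scale pixels) shows three candidates for the lid:
- The aluminium disc with a black bar and lugs at (264,237).
- The orange look-alike at (197,283).
- The pan lid with a round knob at (260,173).

I choose the aluminium one at (264,237). The chopper collar is at (386,218) and the button at (454,227).

```bash
cat > meas.py <<'E'
from h import *
np.set_printoptions(precision=4,suppress=True)
yy,xx=np.mgrid[0:400,0:640]; allpx=np.c_[xx.ravel(),yy.ravel()]
def cloud(p):
    P,D=deep(p,allpx); return P[D>0],allpx[D>0]
def near(P,c,r,z0,z1): return (np.hypot(P[:,0]-c[0],P[:,1]-c[1])<r)&(P[:,2]>z0)&(P[:,2]<z1)
def circ(P):
    A=np.c_[2*P[:,:2],np.ones(len(P))]; s=np.linalg.lstsq(A,(P[:,:2]**2).sum(1),rcond=None)[0]
    return s[:2],np.sqrt(s[2]+s[:2]@s[:2])
def bar(P,c,z0,z1,r=.06):
    Q=P[near(P,c,r,z0,z1)]
    if len(Q)<10: return None
    (cx,cy),(w,h),a=cv2.minAreaRect((Q[:,:2]*1000).astype(np.float32))
    v=np.linalg.svd(Q[:,:2]-Q[:,:2].mean(0),full_matrices=False)[2][0]
    return len(Q),Q[:,:2].mean(0),cx,cy,w,h,"yaw",np.degrees(np.arctan2(v[1],v[0]))%180,"z",np.median(Q[:,2])
E
python3 - <<'E'
from meas import *
for c in("top","side"):
    p=manip.get_image(c);P,X=cloud(p)
    print(c,"bar",bar(P,(.437,.24),.05,.068))
    Q=P[near(P,(.437,.24),.075,.006,.02)];h=cv2.convexHull((Q[:,:2]*1000).astype(np.float32))
    print(" disc",len(Q),cv2.minEnclosingCircle(h),np.median(Q[:,2]))
    b=P[near(P,(.457,-.275),.03,.138,.16)];print(" button",len(b),b.mean(0),cv2.minEnclosingCircle((b[:,:2]*1000).astype(np.float32)))
    k=near(P,(.485,-.09),.1,.16,.176);C=P[k];print(" collar",len(C),cv2.minEnclosingCircle((C[:,:2]*1000).astype(np.float32)),np.median(C[:,2]))
    # colour/label based
    m=manip.silhouettes(p,"lid")
    for s in m[:2]: print(" sil",s["score"],s["box"])
    save(p,c+"_lid.png",(225,195,305,275) if c=="top" else (240,180,320,260),5)
    cc,r=circ(C);print(" circ",cc,r)
    for cen in [(.4855,-.089)]:
        d=C[:,:2]-cen; rr=np.hypot(*d.T); a=np.degrees(np.arctan2(d[:,1],d[:,0]))%360
        hst=np.histogram(a[(rr>.065)&(rr<.074)],36,(0,360))[0];print(hst)
a=cv2.imread("pics/top_lid.png");b=cv2.imread("pics/side_lid.png");cv2.imwrite("pics/lids.png",np.hstack([a,b]))
E
```

```text
top bar (289, array([0.4373, 0.2407]), 436.918212890625, 241.13446044921875, 99.46591186523438, 22.440767288208008, 'yaw', np.float64(51.61259023008992), 'z', np.float64(0.060242627572649025))
 disc 1017 ((441.0755310058594, 240.71893310546875), 74.18533325195312) 0.012276966529174038
 button 202 [ 0.4563 -0.2708  0.1451] ((456.1338806152344, -272.3306579589844), 25.651086807250977)
 collar 1594 ((484.1734619140625, -90.83780670166016), 87.4456787109375) 0.16835542082775246
 sil 0.86 [246.7, 217.4, 39.8, 41.1]
 sil 0.63 [177.8, 258.6, 37.5, 45.5]
 circ [ 0.4838 -0.09  ] 0.07649954292813184
[18 17 15  3  0  3 10 18 16 17 19 17 15 17 18 19 18 15 18 18 16  0  0  0
 15 20 18 18 16 16 18 14 15 17 18 16]
side bar (215, array([0.4351, 0.2334]), 436.940673828125, 239.17800903320312, 102.42414855957031, 24.53948211669922, 'yaw', np.float64(50.53551702460496), 'z', np.float64(0.06064880901580364))
 disc 621 ((438.025146484375, 237.143310546875), 71.31105041503906) 0.013781341672763927
 button 324 [ 0.4548 -0.2783  0.1447] ((455.81640625, -275.1811218261719), 25.984893798828125)
 collar 1660 ((483.3946533203125, -91.41160583496094), 89.15513610839844) 0.16906749034813373
 sil 0.95 [205.1, 165.2, 39.0, 32.2]
 sil 0.65 [253.3, 195.4, 41.8, 39.7]
 circ [ 0.4829 -0.0945] 0.07647311417733753
[13 13 11 13 20 17 14  8 12  7 13 15 16 13 15 15 15 16 12 14 17  2  0  0
 13 16 14 17 14 17 16 14 13 15 13 13]
```

View pics/lids.png

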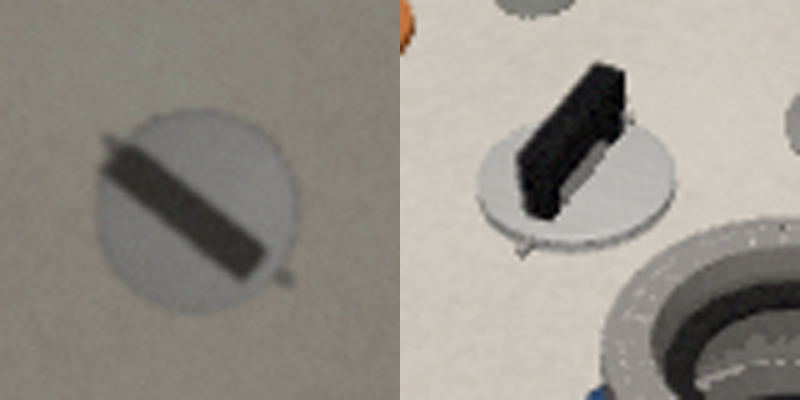

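The crop confirms the choice: an aluminium disc with a black bar handle and two side lugs, bar centre about (262,236) in the top view. The bar is at (0.437, 0.240) with yaw 51.5° and its top 60 mm up, which matches the description. Collar to button measures 185 mm, as given, so the chopper's yaw is about -8.8°.

```bash
cat > plan.py <<'E'
import sys,numpy as np
from bench import manip
def plan(tgt,yaw,n,start=None):
    s=manip.read_state(); R=np.array(s["tool_rot"]); p=np.array(s["tool_pos"])
    y0=np.degrees(np.arctan2(R[1,0],R[0,0])); 
    if start is not None: p,y0=np.array(start[:3]),start[3]
    dy=(y0-yaw+180)%360-180; y=y0
    print("from",np.round(p,4),round(y0,2),"turn",round(dy,2))
    for i in range(n):
        k=n-i; d=(np.array(tgt)-p)/k; c,sn=np.cos(np.radians(y)),np.sin(np.radians(y))
        X=np.array([c,sn,0]);Y=np.array([sn,-c,0])
        t=((y-yaw+180)%360-180)/k
        r=np.round([d@X/.03,d@Y/.03,-d[2]/.03,t/6],2)
        p=p+.03*(r[0]*X+r[1]*Y+r[2]*np.array([0,0,-1])); y-=6*r[3]
        print(list(map(float,r)),end=",\n" if i%10==9 else ",")
    print("end",np.round(p,4),round(y,2))
if __name__=="__main__":
    a=list(map(float,sys.argv[1:])); plan(a[:3],a[3],int(a[4]))
E
python3 plan.py .437 .2402 .13 51.5 20
```

```text
from [0.2543 0.5434 0.2186] 154.92 turn 103.42
[-0.49, -0.33, 0.15, 0.86],[-0.52, -0.28, 0.15, 0.86],[-0.54, -0.24, 0.15, 0.86],[-0.56, -0.19, 0.15, 0.86],[-0.57, -0.13, 0.15, 0.86],[-0.58, -0.08, 0.15, 0.86],[-0.59, -0.03, 0.15, 0.86],[-0.59, 0.02, 0.15, 0.86],[-0.59, 0.08, 0.15, 0.86],[-0.58, 0.13, 0.15, 0.86],
[-0.56, 0.18, 0.15, 0.86],[-0.54, 0.23, 0.14, 0.86],[-0.52, 0.28, 0.15, 0.86],[-0.49, 0.32, 0.14, 0.87],[-0.46, 0.37, 0.15, 0.86],[-0.43, 0.41, 0.14, 0.87],[-0.39, 0.44, 0.15, 0.86],[-0.35, 0.48, 0.14, 0.87],[-0.3, 0.5, 0.15, 0.86],[-0.26, 0.54, 0.14, 0.87],
end [0.4371 0.2401 0.1301] 51.48
```

Emit:
move_arm:
  increments:
    - [[-0.49, -0.33, 0.15, 0.86], [-0.52, -0.28, 0.15, 0.86], [-0.54, -0.24, 0.15, 0.86], [-0.56, -0.19, 0.15, 0.86], [-0.57, -0.13, 0.15, 0.86], [-0.58, -0.08, 0.15, 0.86], [-0.59, -0.03, 0.15, 0.86], [-0.59, 0.02, 0.15, 0.86], [-0.59, 0.08, 0.15, 0.86], [-0.58, 0.13, 0.15, 0.86]]
  claw: 1

```text
clock: 2.45
tool_pos: [0.3461, 0.3912, 0.1736]
tool_rot: [[-0.227, 0.974, 0.0], [0.974, 0.227, 0.0], [0.0, 0.0, -1.0]]
contact_force: [-0.0, -0.2, 0.5]
gripper_width: 0.0924
grasp_force: 0.0
```

Emit:
move_arm:
  increments:
    - [[-0.56, 0.18, 0.15, 0.86], [-0.54, 0.23, 0.14, 0.86], [-0.52, 0.28, 0.15, 0.86], [-0.49, 0.32, 0.14, 0.87], [-0.46, 0.37, 0.15, 0.86], [-0.43, 0.41, 0.14, 0.87], [-0.39, 0.44, 0.15, 0.86], [-0.35, 0.48, 0.14, 0.87], [-0.3, 0.5, 0.15, 0.86], [-0.26, 0.54, 0.14, 0.87]]

```text
clock: 3.7
tool_pos: [0.4374, 0.2396, 0.1301]
tool_rot: [[0.625, 0.781, 0.0], [0.781, -0.625, 0.0], [0.0, 0.0, -1.0]]
contact_force: [0.8, -0.5, 0.1]
gripper_width: 0.0929
grasp_force: 0.0
```

```bash
python3 plan.py .437 .2402 .028 51.5 1
```

```text
from [0.4374 0.2396 0.1301] 51.31 turn -0.19
[0.01, -0.02, 3.4, -0.03],end [0.4371 0.2402 0.0281] 51.49
```

Tracking is accurate. Next I descend, grip, then lift.

Emit:
move_arm:
  increments:
    - [[0.01, -0.02, 0.6, 0], [0, 0, 0.6, 0], [0, 0, 0.6, 0], [0, 0, 0.6, 0], [0, 0, 0.5, 0], [0, 0, 0.3, 0], [0, 0, 0.2, 0], [0, 0, 0, 0], [0, 0, 0, 0], [0, 0, 0, 0]]

```text
clock: 4.95
tool_pos: [0.4373, 0.2409, 0.0287]
tool_rot: [[0.623, 0.782, 0.001], [0.782, -0.623, 0.0], [0.001, 0.001, -1.0]]
contact_force: [-0.7, -0.2, 0.4]
gripper_width: 0.0929
grasp_force: 0.0
```

Emit:
move_arm:
  increments:
    - [[0, 0, 0, 0], [0, 0, 0, 0], [0, 0, 0, 0], [0, 0, 0, 0], [0, 0, 0, 0], [0, 0, 0, 0], [0, 0, 0, 0], [0, 0, 0, 0], [0, 0, 0, 0], [0, 0, 0, 0]]
  claw: 0
  newtons: 40

```text
clock: 6.2
tool_pos: [0.4369, 0.2407, 0.0282]
tool_rot: [[0.623, 0.782, 0.0], [0.782, -0.623, -0.0], [0.0, 0.0, -1.0]]
contact_force: [0.5, -0.9, -0.1]
gripper_width: 0.0217
grasp_force: 40.0
```

Emit:
move_arm:
  increments:
    - [[0, 0, -0.4, 0], [0, 0, -0.8, 0], [0, 0, -0.8, 0], [0, 0, -0.8, 0], [0, 0, -0.8, 0], [0, 0, -0.8, 0], [0, 0, -0.8, 0], [0, 0, -0.8, 0], [0, 0, -0.5, 0], [0, 0, 0, 0]]

```text
clock: 7.45
tool_pos: [0.4374, 0.241, 0.2245]
tool_rot: [[0.623, 0.782, 0.002], [0.782, -0.623, 0.001], [0.002, 0.001, -1.0]]
contact_force: [-0.5, -0.8, -3.7]
gripper_width: 0.0218
grasp_force: 40.0
```

```bash
python3 plan.py .4838 -.0912 .24 45.9 20
```

```text
from [0.4374 0.241  0.2245] 51.48 turn 5.58
[-0.39, 0.41, -0.03, 0.05],[-0.38, 0.41, -0.03, 0.05],[-0.38, 0.41, -0.03, 0.05],[-0.38, 0.41, -0.03, 0.05],[-0.38, 0.41, -0.02, 0.05],[-0.37, 0.42, -0.03, 0.05],[-0.37, 0.42, -0.02, 0.04],[-0.37, 0.42, -0.03, 0.05],[-0.37, 0.42, -0.02, 0.04],[-0.37, 0.42, -0.03, 0.05],
[-0.36, 0.42, -0.02, 0.04],[-0.36, 0.43, -0.03, 0.05],[-0.36, 0.43, -0.02, 0.04],[-0.36, 0.43, -0.03, 0.05],[-0.36, 0.43, -0.02, 0.04],[-0.35, 0.43, -0.03, 0.05],[-0.35, 0.43, -0.02, 0.04],[-0.35, 0.43, -0.03, 0.05],[-0.35, 0.44, -0.02, 0.04],[-0.35, 0.44, -0.03, 0.05],
end [ 0.4838 -0.0913  0.2401] 45.9
```

Run:
```python
from meas import *
from scipy.optimize import least_squares
t=np.array(manip.read_state()["tool_pos"]);print(t)
for c in("top","side"):
    p=manip.get_image(c);P,X=cloud(p);zt=t[2]-.028+.012
    Q=P[near(P,t,.09,zt-.004,zt+.004)]
    d=Q[:,:2]-t[:2];h=cv2.convexHull((d*1000).astype(np.float32)).reshape(-1,2)
    print(c,len(Q),np.median(Q[:,2]))
    f=lambda q:np.hypot(h[:,0]-q[0],h[:,1]-q[1])-60
    print(" centre-tcp mm",least_squares(f,[0,0],loss="soft_l1").x)
    # collar in clean views
    C=P[near(P,(.484,-.091),.1,.160,.176)][:,:2]*1000
    h=cv2.convexHull(C.astype(np.float32)).reshape(-1,2);g=lambda q:np.hypot(h[:,0]-q[0],h[:,1]-q[1])-q[2]
    print(" collar",least_squares(g,[484,-91,87],loss="soft_l1").x)
    # white button cap
    m=((p["image"].min(2)>(120))).ravel()
    cen=atz(p,manip.pinpoint(p,"start_top")[0]["xy"],.147)[0]
    W=atz(p,allpx[m],.147); W=W[np.hypot(W[:,0]-.456,W[:,1]+.274)<.03];print(" white",len(W),W.mean(0) if len(W) else 0,cen)
    # plinth/housing yaw from blue
    hsv=cv2.cvtColor(p["image"],cv2.COLOR_RGB2HSV);D=p["depth"].ravel()>0
    b=((hsv[...,0]>100)&(hsv[...,0]<130)&(hsv[...,1]>100)).ravel()[D]
    k=b&near(P,(.46,-.2),.25,.045,.065); B=(P[k][:,:2]*1000).astype(np.float32);print(" plinth",len(B),cv2.minAreaRect(B))
```

```text
[0.4374 0.241  0.2245]
top 392 0.20863919857056618
 centre-tcp mm [-2.6877  1.3646]
 collar [483.8786 -90.382   86.4951]
 white 102 [ 0.4567 -0.2733  0.147 ] [ 0.4544 -0.2796  0.147 ]
 plinth 419 ((482.3824462890625, -104.11138916015625), (215.05172729492188, 188.76283264160156), 81.08625793457031)
side 568 0.20795719428078452
 centre-tcp mm [-1.725  -2.6994]
 collar [483.3772 -91.7612  87.2419]
 white 227 [ 0.4559 -0.2765  0.147 ] [0.4549 0.313  0.147 ]
 plinth 2018 ((471.2596130371094, -175.6665802001953), (351.2942199707031, 196.3260040283203), 81.35519409179688)
```

Emit:
move_arm:
  increments:
    - [[-0.39, 0.41, -0.03, 0.05], [-0.38, 0.41, -0.03, 0.05], [-0.38, 0.41, -0.03, 0.05], [-0.38, 0.41, -0.03, 0.05], [-0.38, 0.41, -0.02, 0.05], [-0.37, 0.42, -0.03, 0.05], [-0.37, 0.42, -0.02, 0.04], [-0.37, 0.42, -0.03, 0.05], [-0.37, 0.42, -0.02, 0.04], [-0.37, 0.42, -0.03, 0.05]]

```text
clock: 8.9
tool_pos: [0.4602, 0.0732, 0.2312]
tool_rot: [[0.662, 0.75, -0.0], [0.75, -0.662, 0.0], [-0.0, -0.0, -1.0]]
contact_force: [1.5, -0.0, -3.9]
gripper_width: 0.022
grasp_force: 40.0
```

Emit:
move_arm:
  increments:
    - [[-0.36, 0.42, -0.02, 0.04], [-0.36, 0.43, -0.03, 0.05], [-0.36, 0.43, -0.02, 0.04], [-0.36, 0.43, -0.03, 0.05], [-0.36, 0.43, -0.02, 0.04], [-0.35, 0.43, -0.03, 0.05], [-0.35, 0.43, -0.02, 0.04], [-0.35, 0.43, -0.03, 0.05], [-0.35, 0.44, -0.02, 0.04], [-0.35, 0.44, -0.03, 0.05]]

```text
clock: 10.15
tool_pos: [0.4833, -0.0927, 0.2387]
tool_rot: [[0.696, 0.718, -0.0], [0.718, -0.696, 0.0], [0.0, -0.0, -1.0]]
contact_force: [0.5, 0.7, -3.5]
gripper_width: 0.0218
grasp_force: 40.0
```

```bash
python3 plan.py .4844 -.0904 .204 46 1
python3 - <<'E'
from meas import *
t=np.array(manip.read_state()["tool_pos"])
p=manip.get_image("side");P,X=cloud(p)
print(bar(P,t,t[2]-.028+.033,t[2]+.03))
save(p,"over.png",(240,170,400,290),5)
E
```

```text
from [ 0.4833 -0.0927  0.2387] 45.87 turn -0.13
[0.08, -0.03, 1.16, -0.02],end [ 0.4844 -0.0904  0.2039] 45.99
(255, array([ 0.4724, -0.1158]), 482.5357666015625, -97.0151596069336, 96.33480834960938, 49.69817352294922, 'yaw', np.float64(32.99854451403209), 'z', np.float64(0.2578808359692922))
```

View pics/over.png

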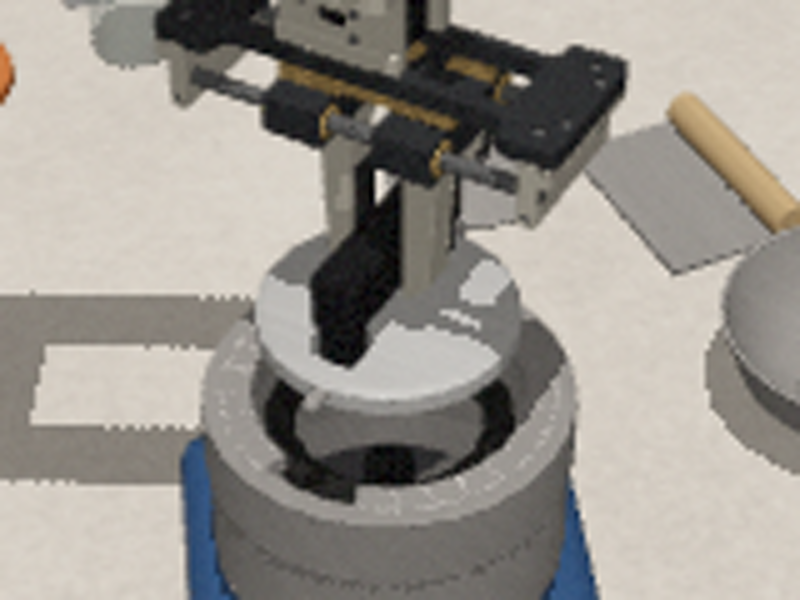

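The lid hangs level over the collar. Its near lug, at (315,400) in the crop, sits directly above the near notch at (315,480), so I descend.

Emit:
move_arm:
  increments:
    - [[0.08, -0.03, 0.3, 0], [0, 0, 0.3, 0], [0, 0, 0.3, 0], [0, 0, 0.2, 0], [0, 0, 0.15, 0], [0, 0, 0.1, 0], [0, 0, 0.1, 0], [0, 0, 0.1, 0], [0, 0, 0.1, 0], [0, 0, 0, 0]]

```text
clock: 11.45
tool_pos: [0.4841, -0.0892, 0.1889]
tool_rot: [[0.696, 0.718, -0.0], [0.718, -0.696, 0.0], [-0.0, -0.0, -1.0]]
contact_force: [0.4, 0.1, -3.6]
gripper_width: 0.0221
grasp_force: 40.0
```

Emit:
move_arm:
  increments:
    - [[-0.02, 0.02, 0.05, 0], [0, 0, 0.05, 0], [0, 0, 0.05, 0], [0, 0, 0.05, 0], [0, 0, 0.05, 0], [0, 0, 0.05, 0], [0, 0, 0.05, 0], [0, 0, 0.03, 0], [0, 0, 0, 0], [0, 0, 0, 0]]

```text
clock: 12.7
tool_pos: [0.4844, -0.0901, 0.1781]
tool_rot: [[0.696, 0.718, 0.0], [0.718, -0.696, -0.0], [0.0, 0.0, -1.0]]
contact_force: [-1.6, 0.4, 0.0]
gripper_width: 0.0215
grasp_force: 40.0
```

```bash
python3 -c "
from bench import manip
s=manip.read_state();print(s['contact_force'],s['wrist_torque'],s['tool_pos'])"
```

```text
[-1.58247991e+00  4.08470535e-01  6.38284245e-04] [ 0.05171439  0.45542971 -0.01706302] [ 0.48435064 -0.0901332   0.17814437]
```

Emit:
move_arm:
  increments:
    - [[0, 0, 0.04, 0], [0, 0, 0.02, 0.4], [0, 0, 0.01, 0.5], [0, 0, 0.01, 0.5], [0, 0, 0.01, 0.6], [0, 0, 0.01, 0.6], [0, 0, 0.01, 0.6], [0, 0, 0.01, 0.6], [0, 0, 0.01, 0.6], [0, 0, 0, 0.6]]

```text
clock: 13.95
tool_pos: [0.4853, -0.0904, 0.1751]
tool_rot: [[0.962, 0.272, 0.003], [0.272, -0.962, -0.001], [0.002, 0.001, -1.0]]
contact_force: [0.5, 0.9, 4.4]
gripper_width: 0.0218
grasp_force: 40.0
```

```bash
python3 -c "
from bench import manip
s=manip.read_state();print(s['contact_force'],s['wrist_torque'],s['tool_pos'])"
```

```text
[0.53832033 0.86317412 4.3510576 ] [0.04141566 0.33841749 0.16985381] [ 0.48526899 -0.09041322  0.17507391]
```

Emit:
move_arm:
  increments:
    - [[0, 0, 0.01, 0.5], [0, 0, 0.01, 0.5], [0, 0, 0.01, 0.5], [0, 0, 0.01, 0.5], [0, 0, 0, 0.5], [0, 0, 0, 0.5], [0, 0, 0, 0.5], [0, 0, 0, 0.5], [0, 0, 0, 0.2], [0, 0, 0, 0]]

```text
clock: 15.2
tool_pos: [0.4854, -0.0907, 0.174]
tool_rot: [[0.987, -0.161, 0.003], [-0.161, -0.987, -0.002], [0.003, 0.001, -1.0]]
contact_force: [0.0, -1.8, 5.3]
gripper_width: 0.0218
grasp_force: 40.7
```

```bash
python3 -c "
from bench import manip
import numpy as np
s=manip.read_state();print(s['contact_force'],s['wrist_torque'],s['tool_pos']);R=s['tool_rot'];print(np.degrees(np.arctan2(R[1][0],R[0][0])))"
```

```text
[ 0.02981541 -1.81760059  5.26972259] [-0.26355097  0.29561439  0.94487465] [ 0.48537901 -0.09072179  0.17402332]
-9.247017648648526
```

Emit:
move_arm:
  increments:
    - [[0, 0, 0, 0.1], [0, 0, 0, 0.1], [0, 0, 0, 0.1], [0, 0, 0, 0], [0, 0, 0, 0], [0, 0, 0, 0], [0, 0, 0, 0], [0, 0, 0, 0], [0, 0, 0, 0], [0, 0, 0, 0]]

```text
clock: 16.45
tool_pos: [0.4851, -0.0907, 0.1739]
tool_rot: [[0.981, -0.191, 0.002], [-0.191, -0.981, -0.002], [0.002, 0.001, -1.0]]
contact_force: [0.3, -1.5, 5.2]
gripper_width: 0.0223
grasp_force: 41.6
```

```bash
python3 -c "
from bench import manip
import numpy as np
s=manip.read_state();print(s['contact_force'],s['wrist_torque'],s['tool_pos']);R=s['tool_rot'];print(np.degrees(np.arctan2(R[1][0],R[0][0])))"
```

```text
[ 0.27492719 -1.52818707  5.20523942] [-0.31689912  0.46755738  1.1030194 ] [ 0.48511207 -0.09071934  0.17386621]
-11.038287261052746
```

The torque has risen from 0.17 to 1.1 N m, so the lid is at the stop. I release it and rise.

Emit:
move_arm:
  increments:
    - [[0, 0, 0, 0], [0, 0, 0, 0], [0, 0, 0, 0], [0, 0, 0, 0], [0, 0, -0.3, 0], [0, 0, -0.6, 0], [0, 0, -0.8, 0], [0, 0, -0.8, 0], [0, 0, -0.5, 0], [0, 0, 0, 0]]
  claw: 0.6

```text
clock: 17.7
tool_pos: [0.4851, -0.0904, 0.2647]
tool_rot: [[0.981, -0.193, 0.003], [-0.193, -0.981, -0.001], [0.003, 0.0, -1.0]]
contact_force: [0.1, -0.2, 0.5]
gripper_width: 0.056
grasp_force: 0.0
```

```bash
python3 plan.py .4562 -.2745 .20 -8.7 10;python3 plan.py .4562 -.2745 .26 -8.7 8
```

```text
from [ 0.4851 -0.0904  0.2647] -11.1 turn -2.4
[0.02, 0.62, 0.22, -0.04],[0.02, 0.62, 0.22, -0.04],[0.02, 0.62, 0.21, -0.04],[0.02, 0.62, 0.22, -0.04],[0.01, 0.62, 0.21, -0.04],[0.01, 0.62, 0.22, -0.04],[0.01, 0.62, 0.21, -0.04],[0.01, 0.62, 0.22, -0.04],[0.0, 0.63, 0.21, -0.04],[-0.0, 0.62, 0.22, -0.04],
end [ 0.4563 -0.2744  0.1999] -8.7
from [ 0.4851 -0.0904  0.2647] -11.1 turn -2.4
[0.03, 0.78, 0.02, -0.05],[0.03, 0.78, 0.02, -0.05],[0.02, 0.78, 0.02, -0.05],[0.02, 0.77, 0.02, -0.05],[0.01, 0.78, 0.02, -0.05],[0.01, 0.77, 0.02, -0.05],[0.0, 0.78, 0.02, -0.05],[0.0, 0.77, 0.02, -0.05],end [ 0.4562 -0.2744  0.2599] -8.7
```

Emit:
move_arm:
  increments:
    - [[0.02, 0.78, 0, 0], [0.02, 0.78, 0, 0], [0.02, 0.78, 0, 0], [0.02, 0.78, 0, 0], [0.02, 0.78, 0, 0], [0.02, 0.78, 0, 0], [0.02, 0.78, 0.3, 0], [0.02, 0.78, 0.6, 0], [0, 0, 0.8, 0], [0, 0, 0.4, 0]]
  claw: 0
  newtons: 20

```text
clock: 18.95
tool_pos: [0.4517, -0.2742, 0.1971]
tool_rot: [[0.981, -0.193, -0.003], [-0.193, -0.981, 0.002], [-0.003, -0.002, -1.0]]
contact_force: [-0.4, -0.5, 0.2]
gripper_width: 0.0009
grasp_force: 0.0
```

```bash
python3 plan.py .4562 -.2745 .155 -8.7 5
python3 - <<'E'
from meas import *
for c in("top","side"):
    p=manip.get_image(c);P,X=cloud(p)
    print(c,bar(P,(.484,-.091),.196,.215))
    Q=P[near(P,(.484,-.091),.058,.148,.172)];print(np.median(Q[:,2]))
    save(p,c+"_lock.png",(330,160,490,280) if c=="top" else (240,200,400,320),2.5)
cv2.imwrite("pics/lock.png",np.hstack([cv2.imread(f"pics/{c}_lock.png") for c in("top","side")]))
E
```

```text
from [ 0.4517 -0.2742  0.1971] -11.14 turn -2.44
[0.03, -0.0, 0.28, -0.08],[0.03, -0.0, 0.28, -0.08],[0.03, -0.01, 0.28, -0.08],[0.03, -0.0, 0.28, -0.08],[0.03, -0.01, 0.28, -0.09],end [ 0.4562 -0.2744  0.1551] -8.68
top (394, array([ 0.4852, -0.0894]), 485.4148864746094, -90.29291534423828, 22.66650390625, 99.2386245727539, 'yaw', np.float64(172.59642127768834), 'z', np.float64(0.20645478908709095))
0.15853936655747153
side (86, array([ 0.4442, -0.0903]), 444.60272216796875, -87.3202133178711, 23.145423889160156, 18.719186782836914, 'yaw', np.float64(87.468649520302), 'z', np.float64(0.20586575953504066))
0.15991716833446729
```

View pics/lock.png

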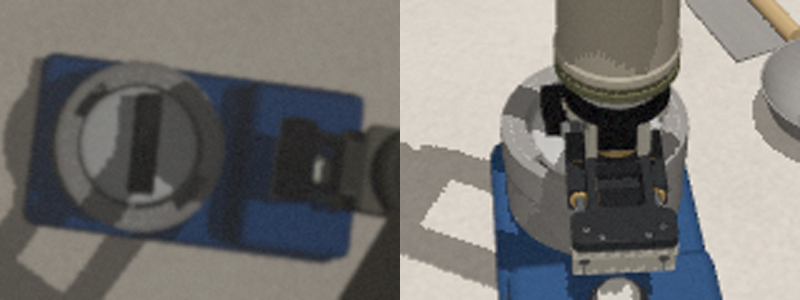

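The lid is locked: bar yaw is -7.4° against the chopper's -8.7°, and the underside is at about 146.4 mm. Next I press the button.

Emit:
move_arm:
  increments:
    - [[0.15, 0, 0.4, 0], [0, 0, 0.4, 0], [0, 0, 0.3, 0], [0, 0, 0.2, 0], [0, 0, 0.15, 0], [0, 0, 0.1, 0], [0, 0, 0.1, 0], [0, 0, 0.1, 0], [0, 0, 0.07, 0], [0, 0, 0, 0]]

```text
clock: 20.3
tool_pos: [0.4574, -0.2757, 0.1453]
tool_rot: [[0.981, -0.193, 0.0], [-0.193, -0.981, -0.0], [0.0, 0.0, -1.0]]
contact_force: [-0.0, -0.0, 3.2]
gripper_width: 0.0003
grasp_force: 1.2
```

Emit:
move_arm:
  increments:
    - [[0, 0, 0.07, 0], [0, 0, 0.07, 0], [0, 0, 0.04, 0], [0, 0, 0.03, 0], [0, 0, 0, 0], [0, 0, 0, 0], [0, 0, 0, 0], [0, 0, 0, 0], [0, 0, 0, 0], [0, 0, 0, 0]]

```text
clock: 21.55
tool_pos: [0.4576, -0.2758, 0.141]
tool_rot: [[0.981, -0.192, 0.001], [-0.192, -0.981, -0.001], [0.001, 0.001, -1.0]]
contact_force: [-7.9, 4.7, 18.5]
gripper_width: 0.0006
grasp_force: 9.2
```

At 18.5 N the button has bottomed, so I lift clear.

Emit:
move_arm:
  increments:
    - [[0, 0, -0.2, 0], [0, 0, -0.5, 0], [0, 0, -0.8, 0], [0, 0, -0.8, 0], [0, 0, -0.8, 0], [0, 0, -0.8, 0], [0, 0, -0.4, 0], [0, 0, 0, 0], [0, 0, 0, 0], [0, 0, 0, 0]]

```text
clock: 22.8
tool_pos: [0.4569, -0.2753, 0.2665]
tool_rot: [[0.981, -0.193, -0.002], [-0.193, -0.981, 0.001], [-0.002, -0.001, -1.0]]
contact_force: [0.1, -1.6, 0.4]
gripper_width: 0.0005
grasp_force: 0.0
```

Run:
```python
from meas import *
p=manip.get_image("top");P,X=cloud(p)
print(bar(P,(.484,-.091),.196,.215))
q=manip.get_image("side");P,X=cloud(q)
b=P[near(P,(.456,-.275),.015,.13,.16)];print("button z",len(b),np.median(b[:,2]) if len(b) else 0)
s=manip.read_state();print(s["contact_force"],s["tool_pos"])
print(manip.finish_job())
```

```text
(394, array([ 0.4851, -0.0894]), 485.6648254394531, -90.19233703613281, 23.11042594909668, 99.66014862060547, 'yaw', np.float64(172.6130213856819), 'z', np.float64(0.2063842094257814))
button z 144 0.14764399916332266
[ 0.309   0.2331 -0.0277] [ 0.457  -0.2754  0.2669]
the job is handed in; nothing more can be done
None
```

The lid is locked at the stop, the start button was pressed fully down and has sprung back up, and the job was handed in at about 23 s; no verdict was returned.

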